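Load the two tall jars evenly into the basket on the scale

ROBOT

A 6-joint arm with a two-finger parallel gripper is mounted at the origin on the work surface. World frame = base frame: x ahead of the robot, y to its left, z up, the work surface at z = 0. Lengths are in m, angles in degrees, forces in N, time in s.
With the tool pointing down it reaches from about 0.35 to 0.875 m from the base axis. Payload 4.2 kg.
Tool frame: the origin (TCP) lies on the centre line of the jaws, within the pads' length; the fingertips stand tip_reach ahead of it and the grasp point (between the pads) is the TCP (tip_reach is the distance from the TCP to the fingertips, in m); z points along the fingers, y is the line along which they close (so a half turn about z gives the same grasp; the last joint's range is limited). The gripper opens to 87 mm and grips with 3 to 60 N. Pads are 19 mm wide; open, the fingers measure 117 mm over their backs; the gripper's body (75 mm by 190 mm) begins 51 mm behind the grasp point.
Start: joints at [80.592, 22.042, 0.453, 0, -68.411, -14.817], TCP at [0.256, 0.57, 0.221] pointing down, gripper open.
Joint ranges: [-179.83, 179.83], [-69.29, 118.12], [-61.27, 80.66], [-181.25, 117.63], [-171.15, -9.14], [-177.46, 177.46]. Speed limits (degrees/s): [159.86, 159.86, 180, 180, 180, 180].

INTERFACE

Orientations are given as a 3x3 rotation matrix whose columns are the frame's x, y, z axes.
In Python, from station import sense, capture, finish_job, tip_reach gives the robot as it stands.
- The arm moves only by the tool arm_command, never from a script. Its argument "deltas" is a list of rows, each a list of 7 numbers: the turn, a rotation vector about the tool's x, y, z in rad, then the shift along the tool's x, y, z in cm, then the closure, from -1 (fully open) to 1 (shut), so that 0 is half open. In form: [[rx, ry, rz, dx, dy, dz, hand], ...]. A call has 1 to 8 rows; each row is the pose to reach, as a shift and turn from the pose commanded when the call began, along the tool's axes at that moment; what a row does not reach only later rows make up. A row lasts 1/12 s, in which the tool goes at most 41.7 mm and 7.16 degrees, less where a joint would pass 70% of its speed; a pose out of reach is approached as far as the arm can. A call with a gripper value outside its range is refused whole. The fingers move at their own pace and stop on an object; the grip force is fixed at half the most. Time passes only in rows, so rows that repeat a pose let the fingers close. It gives the time, the measured TCP pose, the force, the opening and the grip force at its end, in the units of the state.
- sense(): the state, without advancing time (a new reading comes with each control period).
- capture(name): name is "scene" or "top" or "wrist"; returns a dict with "pixels" (420x560x3 uint8, blue, green, red), "fovy" (degrees; the focal length in pixels is half the picture's height over the tangent of half this angle, whatever the lens; pixels are square), "cx", "cy" (the principal point, pixels), "rvec" (rotation vector, rad) and "tvec" (3), from world to camera coordinates, as OpenCV has them. Camera axes: x right, y down, z forward; pixel columns grow to the right and rows downward; lengths in m; the calibration is good to about 2 mm. A picture is of the moment at which its call begins. There is no depth.
- finish_job(): hands the job in; it is judged then, once.
The state is a dict: "time_s": time; "joints": joint angles; "joint_velocities": joint speeds; "effort": joint torques, N m; "tcp_pos": TCP position; "ee_rot": TCP orientation; "wrist_force": force on the tool from outside, world axes, zero at the start; "moment": the same for the moment, N m; "gripper_width": opening from 0.0 (shut) to 1.0 (fully open); "gripper_force": force on a finger pad.
Only numpy, scipy, OpenCV 4.12 (cv2) and the standard library are available. Lean on these libraries where they do the work, as an engineer would, in place of code of your own. Each camera call takes 0.05 s, during which the arm holds its last target. There are 200 camera calls.

TASK

Load the light white basket that sits on the scale with the two tall jars, one standing in the middle of each of its two compartments, so that it stays level and balanced. Set them down gently rather than dropping them, and do not let the basket tip or slide out of place on the scale's platform.

Things in the scene. Friction and masses are not known exactly. Their poses are not given: they have to be found in the camera images.
- jar_a_mid (a point): centre (on the axis, 52 mm above the underside) of one of the two tall jars: upright straight amber glass jar, paper label, steel lid of the same diameter, 56 mm across, 104 mm tall, up to 0.36 kg, on the counter; z up. Gripped 20 mm above this centre, the fingers stay above the basket's rim. Bystanders: a jar as wide but 62 mm tall, another 80 mm wide and 80 mm tall; nothing stands within 45 mm of a tall jar.
- jar_b_mid (a point): centre (on the axis, 52 mm above the underside) of the other of the two tall jars: upright straight amber glass jar, paper label, steel lid of the same diameter, 56 mm across, 104 mm tall, up to 0.36 kg, on the counter; z up. Like the first in everything.
- basket: light open white ribbed plastic basket, loose on the scale, 0.2 kg, 170 (x) by 280 (y) by 50 mm tall; origin at the centre of its underside, z up. Walls and floor 4 mm thick. A rim-high 4 mm wall along x through the middle makes two compartments, each 162 by 134 mm inside, centred at y = +69 and -69 mm. Its ends overhang the platform: it tips if loaded far out or on one side.
- scale: low white bench scale fixed to the counter under the basket; origin at its base on the counter, z up, blank display towards -x. Its square aluminium platform, 130 by 130 mm, is centred over the origin, top 60 mm above the counter, and does not move. The basket starts about centred on it and lined up with it (y along y).

How it is judged (in metres and radians):
At the end, for the whole second after the job is handed in: Both tall jars stand upright (10 degrees) on the basket floor, one per compartment, released and at rest, within 33 mm of its middle along the basket and 40 mm across; the basket is level (3 degrees), on the platform, centred within 30 mm and lined up within 15 degrees (z of jar_a_mid in the frame of basket between 0.05 and 0.062 m and angle between each of jar_a_mid, jar_b_mid's own z axis and vertical below 0.17 rad and linear speed of each of jar_a, jar_b below 0.03 m/s and contact force between each of jar_a, jar_b and the fingers below 0.1 N and z of jar_b_mid in the frame of basket between 0.05 and 0.062 m and ((x of jar_a_mid in the frame of basket between -0.04 and 0.04 m and y of jar_a_mid in the frame of basket between 0.035 and 0.108 m and x of jar_b_mid in the frame of basket between -0.04 and 0.04 m and y of jar_b_mid in the frame of basket between -0.108 and -0.035 m) or (x of jar_a_mid in the frame of basket between -0.04 and 0.04 m and y of jar_a_mid in the frame of basket between -0.108 and -0.035 m and x of jar_b_mid in the frame of basket between -0.04 and 0.04 m and y of jar_b_mid in the frame of basket between 0.035 and 0.108 m)) and x of basket in the frame of scale between -0.03 and 0.03 m and y of basket in the frame of scale between -0.03 and 0.03 m and z of basket in the frame of scale between 0.055 and 0.066 m and angle between the y axis of basket and the y axis of scale, either way round below 0.26 rad and angle between basket's own z axis and vertical below 0.06 rad and linear speed of basket below 0.02 m/s); the robot touches nothing.
It fails at once if the basket tips by more than 10 degrees (angle between basket's own z axis and vertical above 0.175 rad).
It fails at once if a tall jar is dropped (it falls freely faster than 0.65 m/s, a fall of about 20 mm) ((linear speed of jar_a above 0.65 m/s and contact force between jar_a and the fingers below 0.05 N) or (linear speed of jar_b above 0.65 m/s and contact force between jar_b and the fingers below 0.05 N)).
It also fails if it takes over 64 s, if anything falls off the work surface, if the arm or the gripper's body presses on something with over 40 N, if the wrist force passes 120 N, or if a joint passes its speed limit or range.

## Working session

There is one attempt and no reset: what is moved stays moved. The work goes in short steps, Python scripts to look and compute and a tool call to move; the robot and the scene stay as the last step left them, time stands still between calls to the robot, and variables do not carry over. Pictures are saved under pics/ and viewed, at most 10 in all, crops included, and the job is handed in when it is done.

Besides the shell and the picture viewer there is one more tool, called as name(argument=value, ...), one argument or row to a line, values as JSON. arm_command: Moves the arm, as the interface text tells. Its arguments: {"type":"object","properties":{"deltas":{"type":"array"}},"required":["deltas"]}

```bash
mkdir -p pics
cat > h.py <<'E'
import numpy as np, cv2
from station import sense, capture, tip_reach
def K(c):
    f=c["pixels"].shape[0]/2/np.tan(np.radians(c["fovy"])/2)
    return np.array([[f,0,c["cx"]],[0,f,c["cy"]],[0,0,1]])
def ray(c,u,v,z):
    R=cv2.Rodrigues(np.array(c["rvec"],float))[0];t=np.array(c["tvec"],float).ravel()
    o=-R.T@t; d=R.T@np.linalg.inv(K(c))@[u,v,1]
    return o+d*(z-o[2])/d[2]
def proj(c,P):
    return cv2.projectPoints(np.array(P,float).reshape(-1,3),np.array(c["rvec"],float),np.array(c["tvec"],float),K(c),None)[0].reshape(-1,2)
E
python3 - <<'E'
from h import *
s=sense();print(s["time_s"],s["tcp_pos"],np.round(s["ee_rot"],3).tolist(),s["wrist_force"],s["gripper_width"],tip_reach)
for n in("top","scene"):
    c=capture(n);cv2.imwrite(f"pics/{n}0.png",c["pixels"]);R=cv2.Rodrigues(np.array(c["rvec"],float))[0];print(n,c["fovy"],-R.T@np.ravel(c["tvec"]))
E
```

```text
0.0 [0.25615929 0.56940568 0.21944086] [[0.912, -0.41, -0.001], [-0.41, -0.912, -0.002], [0.0, 0.002, -1.0]] [ 0.50684187  0.03396174 -0.0859053 ] 1.0030522508116724 0.019
top 56.437111076662134 [ 3.10209016e-01 -3.86025642e-04  8.71918799e-01]
scene 47.35837059054182 [ 1.16057461 -0.34504806  0.76519977]
```

View pics/top0.png

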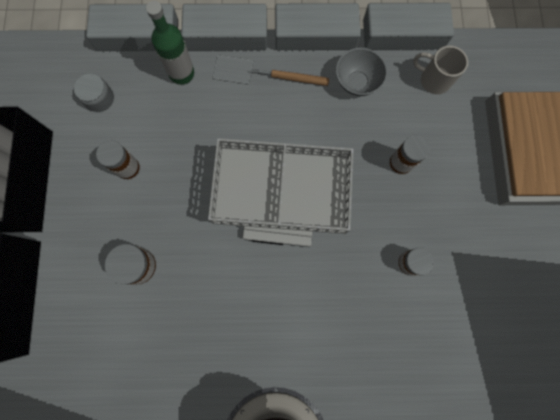

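View pics/scene0.png

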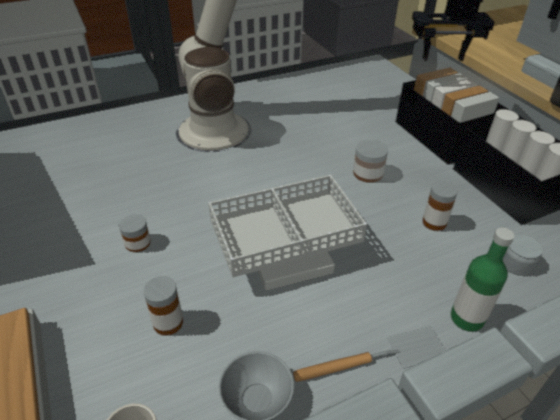

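The top view shows the tall jars with lids near (112,155) and (414,150), and the basket spanning (215,140)–(352,232). The scene view agrees, with tall jars at (438,207) and (163,305). I'll enlarge both jars and the basket to measure them.

Run:
```python
from h import *
c=capture("top");p=c["pixels"]
a=cv2.resize(p[130:190,80:160],None,fx=5,fy=5,interpolation=3)
b=cv2.resize(p[130:190,370:450],None,fx=5,fy=5,interpolation=3)
d=cv2.resize(p[130:255,200:366],None,fx=2.4,fy=2.4,interpolation=3)
im=np.zeros((600,800,3),np.uint8);im[:300,:400]=a;im[:300,400:]=b;im[300:600,:398]=d
cv2.imwrite("pics/c1.png",cv2.convertScaleAbs(im,alpha=1.5))
for n,u,v in(("A",112,155),("B",414,150)):print(n,ray(c,u,v,.104))
for u,v in((218,141),(354,147),(351,232),(210,224)):print(ray(c,u,v,.11))
```

```text
A [0.58171554 0.32690489 0.104     ]
B [ 0.58651525 -0.29542763  0.104     ]
[0.60769216 0.10951292 0.11      ]
[ 0.59203134 -0.16987506  0.11      ]
[ 0.41602058 -0.15478699  0.11      ]
[0.43514454 0.12236247 0.11      ]
```

View pics/c1.png

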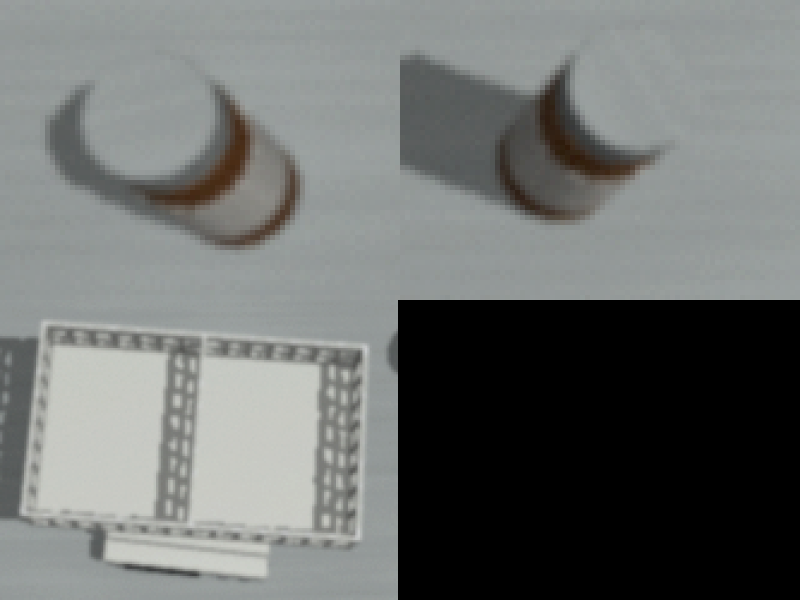

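Run:
```python
from h import *
c=capture("top");p=c["pixels"]
for n,u,v,z in(("Alid",109.5,153,.104),("Abase",127,166.3,0),("Blid",416.8,147.6,.104),("Bbase",401.6,161.2,0)):print(n,ray(c,u,v,z).round(4))
q=np.array([ray(c,u-.3,v-.3,.11) for u,v in((217.5,138.75),(353.3,149.2),(349.6,231.3),(209.2,219.6))])
print(q.round(4),q.mean(0).round(4));d=q[0]+q[3]-q[1]-q[2];print("yaw of y axis from world y",np.degrees(np.arctan2(-d[0],d[1])),np.linalg.norm(d)/2)
e=q[0]+q[1]-q[2]-q[3];print(np.degrees(np.arctan2(e[1],e[0])),np.linalg.norm(e)/2)
# refine: minAreaRect of white
g=cv2.inRange(p[120:240,190:370],(125,125,125),(255,255,255))
s=capture("scene")
def cyl(cc,x,y,col):
    im=cc
    for z in(0,.104):
        P=[[x+.028*np.cos(t),y+.028*np.sin(t),z] for t in np.linspace(0,6.28,40)]
        yield P
import sys
def draw(c,x,y,im,k):
    for P in cyl(c,x,y,0):cv2.polylines(im,[(proj(c,P)*k+k/2).astype(int)],True,(0,0,255),1)
A=(.582,.331);B=(.588,-.3)
im=cv2.resize(p,None,fx=4,fy=4);jm=cv2.resize(s["pixels"],None,fx=4,fy=4)
for X in(A,B):draw(c,*X,im,4);draw(s,*X,jm,4)
def crop(i,x,y):return i[int(y*4)-150:int(y*4)+150,int(x*4)-200:int(x*4)+200]
o=np.vstack([np.hstack([crop(im,115,158),crop(im,410,155)]),np.hstack([crop(jm,438,207),crop(jm,163,305)])])
cv2.imwrite("pics/c2.png",cv2.convertScaleAbs(o,alpha=1.4))
```

```text
Alid [0.5861 0.3323 0.104 ]
Abase [0.5907 0.3347 0.    ]
Blid [ 0.5917 -0.3017  0.104 ]
Bbase [ 0.5967 -0.304   0.    ]
[[ 0.6133  0.1112  0.11  ]
 [ 0.5879 -0.1676  0.11  ]
 [ 0.418  -0.1515  0.11  ]
 [ 0.4446  0.1247  0.11  ]] [ 0.5159 -0.0208  0.11  ]
yaw of y axis from world y -5.334185741061716 0.2787627175325706
-4.985933649813932 0.16994207550273152
```

View pics/c2.png

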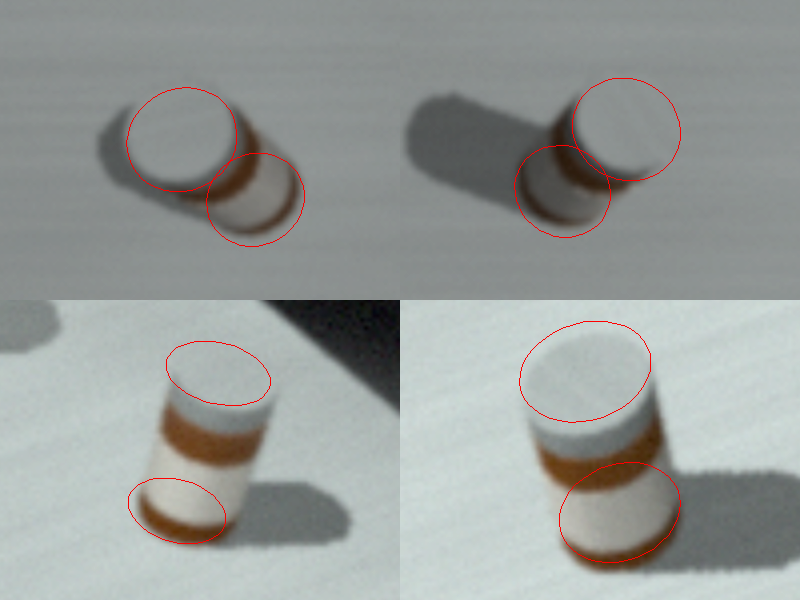

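The projected outlines need about +5 mm in x, giving jar A ≈ (0.588, 0.333) and jar B ≈ (0.593, -0.302). The basket centre is ≈ (0.516, -0.021) with yaw ≈ -5.2°, and its sizes come out at 279×170 mm as they should. I'll move above A and square the tool to the world axes.

arm_command(
  deltas=[
    [0,0,-0.1,4,0.8,0,-1],
    [0,0,-0.2,8,1.6,0,-1],
    [0,0,-0.3,12,2.4,0,-1],
    [0,0,-0.42,16,3.2,0,-1],
    [0,0,-0.42,20,4,0,-1],
    [0,0,-0.42,24,4.7,0,-1],
    [0,0,-0.42,28,5.5,0,-1],
    [0,0,-0.42,32,6.3,0,-1],
  ],
)

```text
time_s: 0.92
tcp_pos: [0.5237, 0.3798, 0.2205]
ee_rot: [[1.0, -0.003, -0.0], [-0.003, -1.0, 0.0], [-0.0, -0.0, -1.0]]
wrist_force: [0.9, 0.3, 0.3]
gripper_width: 1.001
gripper_force: 0.0
```

Run:
```python
from h import *
s=sense();R=s["ee_rot"];print(s["tcp_pos"],np.round(R,3).tolist(),R.T@(np.array([.588,.333,.2])-s["tcp_pos"])*100)
```

```text
[0.52370876 0.37980453 0.2205377 ] [[1.0, -0.003, -0.0], [-0.003, -1.0, 0.0], [-0.0, -0.0, -1.0]] [6.44157001 4.66367345 2.05294352]
```

arm_command(
  deltas=[
    [0,0,0,3,2.3,0,-1],
    [0,0,0,6,4.2,0,-1],
    [0,0,0,6.4,4.7,0,-1],
    [0,0,0,6.4,4.7,0,-1],
    [0,0,0,6.4,4.7,0,-1],
  ],
)

```text
time_s: 1.33
tcp_pos: [0.586, 0.3338, 0.2201]
ee_rot: [[1.0, -0.004, -0.001], [-0.004, -1.0, -0.0], [-0.001, 0.0, -1.0]]
wrist_force: [-0.8, 0.2, 0.0]
gripper_width: 0.997
gripper_force: 0.0
```

```bash
cat > w.py <<'E'
from h import *
import sys
A=tuple(map(float,sys.argv[2:4]))
s=sense();print(s["tcp_pos"])
c=capture("wrist");im=c["pixels"].copy()
for z in(0,.104):
    P=[[A[0]+.028*np.cos(t),A[1]+.028*np.sin(t),z] for t in np.linspace(0,6.28,60)]
    cv2.polylines(im,[proj(c,P).round().astype(int)],True,(0,0,255),1)
print(proj(c,[[*A,.104],[A[0]+.01,A[1],.104],[A[0],A[1]+.01,.104]]))
cv2.imwrite(f"pics/{sys.argv[1]}.png",im)
E
python3 w.py w1 .588 .333
```

```text
[0.58600638 0.33381181 0.22007881]
[[275.40441614 202.87032409]
 [275.37641096 192.37752915]
 [264.72586502 202.91498277]]
```

View pics/w1.png

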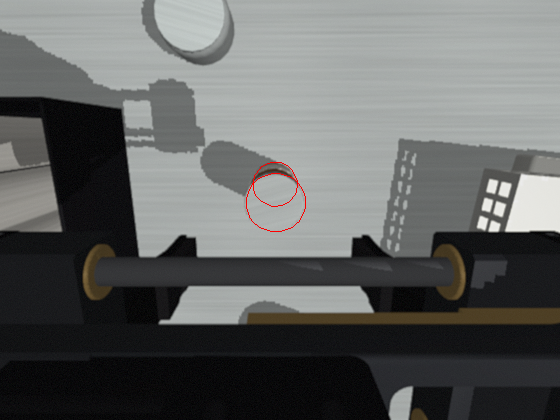

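The wrist view shows the jar's base arc at about (276,168), lined up with the projected outline, so the estimate holds. I'll descend to z 0.072 and grip.

arm_command(
  deltas=[
    [0,0,0,0.2,0,3,-1],
    [0,0,0,0.2,0,6,-1],
    [0,0,0,0.2,0,9,-1],
    [0,0,0,0.2,0,11,-1],
    [0,0,0,0.2,0,13,-1],
    [0,0,0,0.2,0,14.3,-1],
    [0,0,0,0.2,0,14.8,-1],
    [0,0,0,0.2,0,14.8,-1],
  ],
)

```text
time_s: 2.05
tcp_pos: [0.5865, 0.3348, 0.0714]
ee_rot: [[1.0, -0.001, -0.002], [-0.001, -1.0, -0.002], [-0.002, 0.002, -1.0]]
wrist_force: [-0.2, 0.4, 0.1]
gripper_width: 1.002
gripper_force: 0.0
```

arm_command(
  deltas=[
    [0,0,0,0,0,0,0],
    [0,0,0,0,0,0,0.5],
    [0,0,0,0,0,0,1],
    [0,0,0,0,0,0,1],
    [0,0,0,0,0,0,1],
    [0,0,0,0,0,0,1],
    [0,0,0,0,0,0,1],
    [0,0,0,0,0,0,1],
  ],
)

```text
time_s: 2.72
tcp_pos: [0.5884, 0.334, 0.0731]
ee_rot: [[1.0, -0.003, 0.0], [-0.003, -1.0, 0.0], [0.0, -0.0, -1.0]]
wrist_force: [-0.6, -0.1, 2.5]
gripper_width: 0.636
gripper_force: 30.0
```

Gripped at 55 mm, as expected. I'll lift and carry it over the left compartment.

arm_command(
  deltas=[
    [0,0,0,0,0,-1,1],
    [0,0,0,0,0,-3,1],
    [0,0,0,0,0,-5.5,1],
    [0,0,0,0,0,-8,1],
    [0,0,0,0,0,-10.5,1],
    [0,0,0,0,0,-12.5,1],
    [0,0,0,0,0,-13.8,1],
    [0,0,0,0,0,-13.8,1],
  ],
)

```text
time_s: 3.38
tcp_pos: [0.5894, 0.3347, 0.2142]
ee_rot: [[1.0, -0.003, 0.005], [-0.003, -1.0, 0.004], [0.005, -0.004, -1.0]]
wrist_force: [0.9, 1.1, -2.8]
gripper_width: 0.639
gripper_force: 30.0
```

arm_command(
  deltas=[
    [0,0,0,-0.3,1.2,0,1],
    [0,0,0,-0.8,3.6,0,1],
    [0,0,0,-1.4,6.5,0,1],
    [0,0,0,-2.1,9.5,0,1],
    [0,0,0,-2.8,12.5,0,1],
    [0,0,0,-3.5,15.5,0,1],
    [0,0,0,-4,18,0,1],
    [0,0,0,-4.4,20,0,1],
  ],
)

```text
time_s: 4.05
tcp_pos: [0.5412, 0.1311, 0.2086]
ee_rot: [[1.0, -0.004, -0.005], [-0.004, -1.0, -0.002], [-0.005, 0.002, -1.0]]
wrist_force: [0.3, 1.3, -3.7]
gripper_width: 0.635
gripper_force: 30.0
```

arm_command(
  deltas=[
    [0,0,0,-0.5,2.2,0,1],
    [0,0,0,-1,4.4,0,1],
    [0,0,0,-1.5,6.5,0,1],
    [0,0,0,-1.9,8.2,0,1],
    [0,0,0,-2.2,9.3,0,1],
    [0,0,0,-2.2,9.3,0,1],
    [0,0,0,-2.2,9.3,0,1],
  ],
)

```text
time_s: 4.63
tcp_pos: [0.5207, 0.0406, 0.2097]
ee_rot: [[1.0, -0.004, -0.002], [-0.004, -1.0, -0.0], [-0.002, 0.0, -1.0]]
wrist_force: [0.2, 0.8, -3.7]
gripper_width: 0.637
gripper_force: 30.0
```

Run:
```python
from h import *
s=sense();print(s["tcp_pos"],s["gripper_width"],s["wrist_force"])
im=[]
for n,(x,y) in(("top",(283,190)),("scene",(290,200))):
    p=capture(n)["pixels"];im.append(cv2.resize(p[y-125:y+125,x-115:x+115][:, :],(400,435)))
cv2.imwrite("pics/p1.png",np.hstack(im))
```

```text
[0.52066213 0.04056701 0.2096555 ] 0.6371342419465502 [ 0.20627634  0.83056618 -3.68592294]
```

View pics/p1.png

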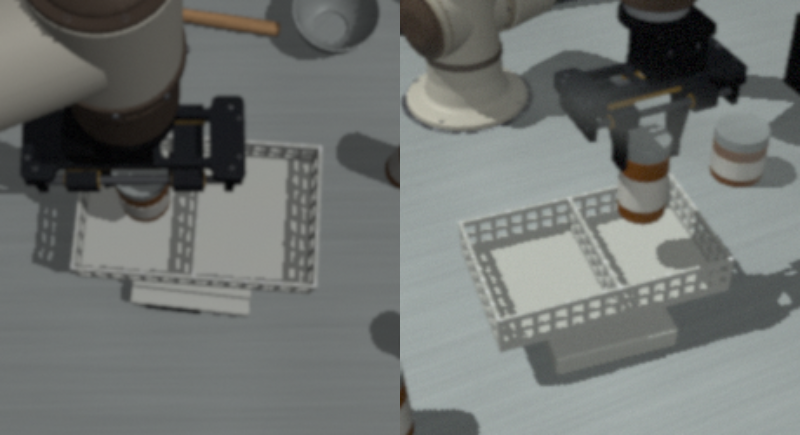

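The jar hangs upright over the left compartment, inside its walls in both views. I'll lower to just above the floor (expected contact at TCP z ≈ 0.136), then feel for contact.

arm_command(
  deltas=[
    [0,0,0,0.05,0,1,1],
    [0,0,0,0.05,0,2.2,1],
    [0,0,0,0.05,0,3.4,1],
    [0,0,0,0.05,0,4.6,1],
    [0,0,0,0.05,0,5.6,1],
    [0,0,0,0.05,0,6.3,1],
    [0,0,0,0.05,0,6.7,1],
    [0,0,0,0.05,0,6.7,1],
  ],
)

```text
time_s: 5.4
tcp_pos: [0.5215, 0.0413, 0.1424]
ee_rot: [[1.0, -0.003, -0.002], [-0.003, -1.0, -0.001], [-0.002, 0.001, -1.0]]
wrist_force: [0.1, 0.4, -4.0]
gripper_width: 0.636
gripper_force: 30.0
```

arm_command(
  deltas=[
    [0,0,0,0,0,0.1,1],
    [0,0,0,0,0,0.2,1],
    [0,0,0,0,0,0.3,1],
    [0,0,0,0,0,0.4,1],
    [0,0,0,0,0,0.4,1],
    [0,0,0,0,0,0.4,1],
  ],
)

```text
time_s: 5.9
tcp_pos: [0.522, 0.0412, 0.1397]
ee_rot: [[1.0, -0.003, 0.0], [-0.003, -1.0, 0.0], [0.0, -0.0, -1.0]]
wrist_force: [0.2, -0.5, -3.7]
gripper_width: 0.636
gripper_force: 30.0
```

arm_command(
  deltas=[
    [0,0,0,0,0,0.1,1],
    [0,0,0,0,0,0.1,1],
    [0,0,0,0,0,0.2,1],
    [0,0,0,0,0,0.2,1],
    [0,0,0,0,0,0.2,1],
    [0,0,0,0,0,0.2,1],
  ],
)

```text
time_s: 6.4
tcp_pos: [0.522, 0.0412, 0.1376]
ee_rot: [[1.0, -0.003, 0.0], [-0.003, -1.0, -0.0], [0.0, 0.0, -1.0]]
wrist_force: [-0.0, 0.8, -3.7]
gripper_width: 0.641
gripper_force: 30.0
```

arm_command(
  deltas=[
    [0,0,0,0,0,0.1,1],
    [0,0,0,0,0,0.1,1],
    [0,0,0,0,0,0.1,1],
    [0,0,0,0,0,0.1,1],
  ],
)

```text
time_s: 6.73
tcp_pos: [0.5222, 0.0412, 0.137]
ee_rot: [[1.0, -0.003, 0.001], [-0.003, -1.0, 0.0], [0.001, -0.0, -1.0]]
wrist_force: [-1.4, -1.4, 0.0]
gripper_width: 0.637
gripper_force: 30.0
```

The weight went from -3.7 to 0 N, so the jar is standing on the floor. I'll open slowly.

arm_command(
  deltas=[
    [0,0,0,0,0,0,-0.3],
    [0,0,0,0,0,0,-0.35],
    [0,0,0,0,0,0,-0.45],
    [0,0,0,0,0,0,-0.6],
    [0,0,0,0,0,0,-0.8],
    [0,0,0,0,0,0,-1],
    [0,0,0,0,0,0,-1],
    [0,0,0,0,0,0,-1],
  ],
)

```text
time_s: 7.4
tcp_pos: [0.522, 0.0412, 0.1366]
ee_rot: [[1.0, -0.003, 0.0], [-0.003, -1.0, -0.0], [0.0, 0.0, -1.0]]
wrist_force: [0.4, 0.5, -0.8]
gripper_width: 0.974
gripper_force: 0.0
```

arm_command(
  deltas=[
    [0,0,0,0,0,-0.5,-1],
    [0,0,0,0,0,-2,-1],
    [0,0,0,0,0,-4.5,-1],
    [0,0,0,0,0,-7,-1],
    [0,0,0,0,0,-9,-1],
    [0,0,0,0,0,-10.5,-1],
    [0,0,0,0,0,-11,-1],
    [0,0,0,0,0,-11,-1],
  ],
)

```text
time_s: 8.07
tcp_pos: [0.5226, 0.0414, 0.2481]
ee_rot: [[1.0, -0.003, 0.003], [-0.003, -1.0, 0.001], [0.003, -0.001, -1.0]]
wrist_force: [-0.0, 0.5, -0.7]
gripper_width: 0.999
gripper_force: 0.0
```

arm_command(
  deltas=[
    [0,0,0,0.8,4,0,-1],
    [0,0,0,1.6,8,0,-1],
    [0,0,0,2.4,12,0,-1],
    [0,0,0,3.2,16,0,-1],
    [0,0,0,4,20,0,-1],
    [0,0,0,4.8,24,0,-1],
    [0,0,0,5.6,28,0,-1],
    [0,0,0,6.4,31,0,-1],
  ],
)

```text
time_s: 8.73
tcp_pos: [0.5843, -0.2718, 0.2444]
ee_rot: [[1.0, -0.005, -0.003], [-0.005, -1.0, 0.001], [-0.003, -0.001, -1.0]]
wrist_force: [1.5, -0.2, 0.2]
gripper_width: 0.999
gripper_force: 0.0
```

arm_command(
  deltas=[
    [0,0,0,0.4,2,0,-1],
    [0,0,0,0.8,3.3,0,-1],
    [0,0,0,0.8,3.3,2,-1],
    [0,0,0,0.8,3.3,3,-1],
    [0,0,0,0.8,3.3,3,-1],
    [0,0,0,0.8,3.3,3,-1],
  ],
)

```text
time_s: 9.23
tcp_pos: [0.5922, -0.3014, 0.2149]
ee_rot: [[1.0, -0.002, -0.004], [-0.002, -1.0, 0.001], [-0.004, -0.001, -1.0]]
wrist_force: [0.3, 0.7, 0.5]
gripper_width: 1.001
gripper_force: 0.0
```

```bash
python3 w.py w2 .593 -.302
python3 - <<'E'
from h import *
w=cv2.imread("pics/w2.png")
p=capture("top")["pixels"][125:245,195:375];q=capture("scene")["pixels"][150:290,190:390]
im=np.zeros((600,800,3),np.uint8);im[:300,:400]=cv2.resize(w,(400,300));im[:300,400:]=cv2.resize(p,(400,300));im[300:,:400]=cv2.resize(q,(400,300));im[300:,400:]=cv2.resize(w[120:270,180:380],(400,300))
cv2.imwrite("pics/p2.png",im)
E
```

```text
[ 0.5922161  -0.30144215  0.21487403]
[[275.28632631 205.1093579 ]
 [275.27252221 194.46190672]
 [264.42595634 205.13705587]]
```

View pics/p2.png

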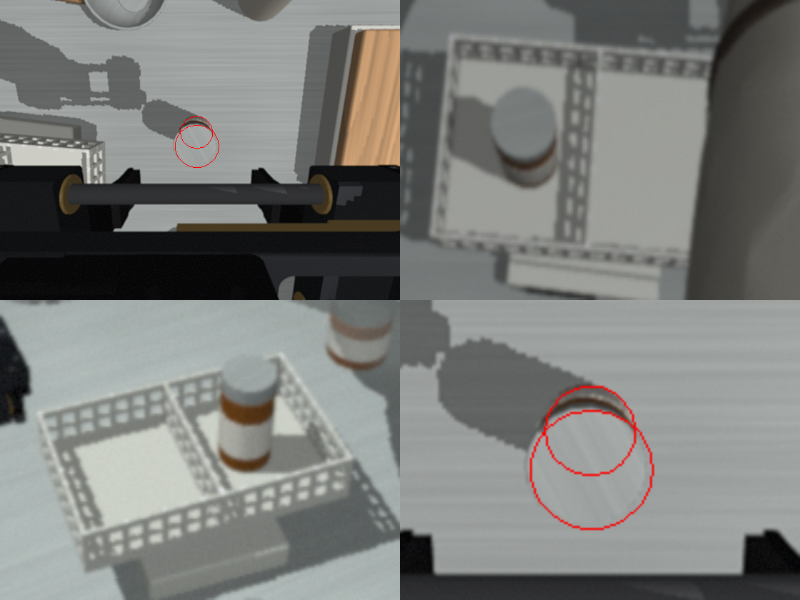

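Jar A stands upright in the left compartment with the basket level. The projected outline for jar B sits on its lid within about 2 mm. I'll grasp it.

arm_command(
  deltas=[
    [0,0,0,0,0,3,-1],
    [0,0,0,0,0,6,-1],
    [0,0,0,0,0,9,-1],
    [0,0,0,0,0,11,-1],
    [0,0,0,0,0,13,-1],
    [0,0,0,0,0,14,-1],
    [0,0,0,0,0,14.3,-1],
    [0,0,0,0,0,14.3,-1],
  ],
)

```text
time_s: 10.05
tcp_pos: [0.5933, -0.3019, 0.0738]
ee_rot: [[1.0, -0.002, -0.0], [-0.002, -1.0, -0.0], [-0.0, 0.0, -1.0]]
wrist_force: [-0.2, -0.0, 1.0]
gripper_width: 0.999
gripper_force: 0.0
```

arm_command(
  deltas=[
    [0,0,0,0,0,0,0],
    [0,0,0,0,0,0,0.5],
    [0,0,0,0,0,0,1],
    [0,0,0,0,0,0,1],
    [0,0,0,0,0,0,1],
    [0,0,0,0,0,0,1],
    [0,0,0,0,0,0,1],
    [0,0,0,0,0,0,1],
  ],
)

```text
time_s: 10.72
tcp_pos: [0.5932, -0.3018, 0.074]
ee_rot: [[1.0, -0.003, 0.0], [-0.003, -1.0, 0.0], [0.0, -0.0, -1.0]]
wrist_force: [0.4, 2.9, 2.5]
gripper_width: 0.634
gripper_force: 30.0
```

arm_command(
  deltas=[
    [0,0,0,0,0,-1,1],
    [0,0,0,0,0,-3,1],
    [0,0,0,0,0,-5.5,1],
    [0,0,0,0,0,-8,1],
    [0,0,0,0,0,-10.5,1],
    [0,0,0,0,0,-12.5,1],
    [0,0,0,0,0,-14,1],
    [0,0,0,0,0,-14,1],
  ],
)

```text
time_s: 11.38
tcp_pos: [0.5943, -0.3029, 0.2175]
ee_rot: [[1.0, -0.003, 0.006], [-0.003, -1.0, -0.003], [0.006, 0.003, -1.0]]
wrist_force: [0.4, -0.2, -2.3]
gripper_width: 0.639
gripper_force: 30.0
```

arm_command(
  deltas=[
    [0,0,0,-0.5,-1.2,0,1],
    [0,0,0,-1.3,-3.4,0,1],
    [0,0,0,-2.4,-6.2,0,1],
    [0,0,0,-3.5,-9.2,0,1],
    [0,0,0,-4.6,-12.2,0,1],
    [0,0,0,-5.8,-15.2,0,1],
    [0,0,0,-6.8,-17.9,0,1],
    [0,0,0,-7.6,-20,0,1],
  ],
)

```text
time_s: 12.05
tcp_pos: [0.5153, -0.1001, 0.2119]
ee_rot: [[1.0, -0.003, -0.004], [-0.003, -1.0, 0.001], [-0.004, -0.001, -1.0]]
wrist_force: [0.3, 0.1, -2.6]
gripper_width: 0.635
gripper_force: 30.0
```

arm_command(
  deltas=[
    [0,0,0,-0.5,-1.3,0,1],
    [0,0,0,-0.7,-1.9,0,1],
    [0,0,0,-0.7,-1.9,0,1],
    [0,0,0,-0.7,-1.9,0,1],
  ],
)

```text
time_s: 12.38
tcp_pos: [0.5104, -0.083, 0.2129]
ee_rot: [[1.0, -0.003, -0.001], [-0.003, -1.0, -0.0], [-0.001, 0.0, -1.0]]
wrist_force: [-0.6, 0.4, -3.8]
gripper_width: 0.633
gripper_force: 30.0
```

Run:
```python
from h import *
s=sense();print(s["tcp_pos"],s["gripper_width"],s["wrist_force"])
im=[]
for n,(x,y) in(("top",(283,190)),("scene",(290,200))):
    p=capture(n)["pixels"];im.append(cv2.resize(p[y-125:y+125,x-115:x+115][:, :],(400,435)))
cv2.imwrite("pics/p3.png",np.hstack(im))
```

```text
[ 0.51043306 -0.08300463  0.2129314 ] 0.6329367645763798 [-0.63710857  0.38777365 -3.78348642]
```

View pics/p3.png

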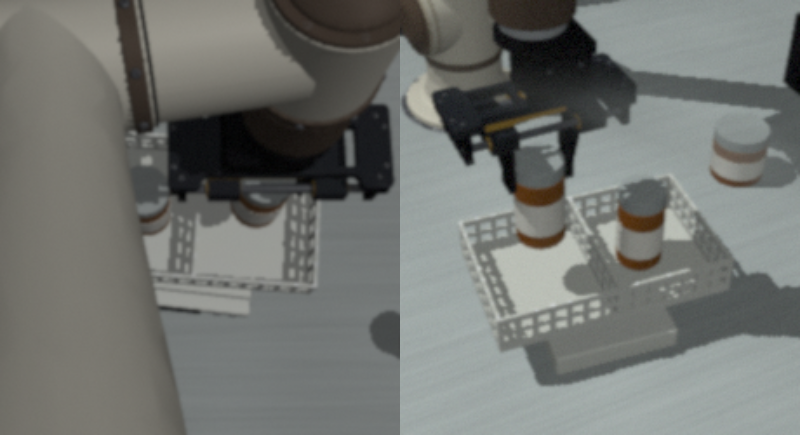

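Jar B hangs upright over the right compartment, with jar A and the basket unmoved. I'll lower it, expecting contact near 0.138.

arm_command(
  deltas=[
    [0,0,0,0,0,1,1],
    [0,0,0,0,0,2.2,1],
    [0,0,0,0,0,3.4,1],
    [0,0,0,0,0,4.6,1],
    [0,0,0,0,0,5.8,1],
    [0,0,0,0,0,6.5,1],
    [0,0,0,0,0,6.9,1],
    [0,0,0,0,0,6.9,1],
  ],
)

```text
time_s: 13.15
tcp_pos: [0.5101, -0.0832, 0.1433]
ee_rot: [[1.0, -0.004, -0.002], [-0.004, -1.0, -0.0], [-0.002, 0.0, -1.0]]
wrist_force: [0.5, -0.3, -2.6]
gripper_width: 0.638
gripper_force: 30.0
```

arm_command(
  deltas=[
    [0,0,0,0,0,0.1,1],
    [0,0,0,0,0,0.2,1],
    [0,0,0,0,0,0.3,1],
    [0,0,0,0,0,0.4,1],
    [0,0,0,0,0,0.4,1],
    [0,0,0,0,0,0.4,1],
  ],
)

```text
time_s: 13.65
tcp_pos: [0.5107, -0.0827, 0.1407]
ee_rot: [[1.0, -0.003, 0.0], [-0.003, -1.0, 0.0], [0.0, -0.0, -1.0]]
wrist_force: [-0.9, 0.0, -3.3]
gripper_width: 0.637
gripper_force: 30.0
```

arm_command(
  deltas=[
    [0,0,0,0,0,0.1,1],
    [0,0,0,0,0,0.1,1],
    [0,0,0,0,0,0.2,1],
    [0,0,0,0,0,0.2,1],
    [0,0,0,0,0,0.2,1],
    [0,0,0,0,0,0.2,1],
  ],
)

```text
time_s: 14.15
tcp_pos: [0.5106, -0.0828, 0.1385]
ee_rot: [[1.0, -0.003, -0.0], [-0.003, -1.0, -0.0], [-0.0, 0.0, -1.0]]
wrist_force: [0.1, -0.4, -2.9]
gripper_width: 0.636
gripper_force: 30.0
```

arm_command(
  deltas=[
    [0,0,0,0,0,0.1,1],
    [0,0,0,0,0,0.1,1],
    [0,0,0,0,0,0.1,1],
    [0,0,0,0,0,0.1,1],
  ],
)

```text
time_s: 14.48
tcp_pos: [0.5109, -0.0828, 0.138]
ee_rot: [[1.0, -0.003, 0.001], [-0.003, -1.0, -0.0], [0.001, 0.0, -1.0]]
wrist_force: [-0.8, 0.1, -0.1]
gripper_width: 0.632
gripper_force: 30.0
```

Contact: the force dropped to about 0. I'll release and withdraw upward.

arm_command(
  deltas=[
    [0,0,0,0,0,0,-0.3],
    [0,0,0,0,0,0,-0.35],
    [0,0,0,0,0,0,-0.45],
    [0,0,0,0,0,0,-0.6],
    [0,0,0,0,0,0,-0.8],
    [0,0,0,0,0,0,-1],
    [0,0,0,0,0,0,-1],
    [0,0,0,0,0,0,-1],
  ],
)

```text
time_s: 15.15
tcp_pos: [0.5106, -0.0828, 0.1376]
ee_rot: [[1.0, -0.003, 0.0], [-0.003, -1.0, -0.0], [0.0, 0.0, -1.0]]
wrist_force: [0.3, 0.0, -0.1]
gripper_width: 0.969
gripper_force: 0.0
```

arm_command(
  deltas=[
    [0,0,0,0,0,-0.5,-1],
    [0,0,0,0,0,-2,-1],
    [0,0,0,0,0,-4.5,-1],
    [0,0,0,0,0,-7,-1],
    [0,0,0,0,0,-9,-1],
    [0,0,0,0,0,-10.5,-1],
    [0,0,0,0,0,-11,-1],
    [0,0,0,0,0,-11,-1],
  ],
)

```text
time_s: 15.82
tcp_pos: [0.5113, -0.0827, 0.2491]
ee_rot: [[1.0, -0.003, 0.003], [-0.003, -1.0, 0.0], [0.003, -0.0, -1.0]]
wrist_force: [-0.6, 0.8, 0.8]
gripper_width: 1.003
gripper_force: 0.0
```

arm_command(
  deltas=[
    [0,0,0,0,4,0,-1],
    [0,0,0,0,8,0,-1],
    [0,0,0,0,12,0,-1],
    [0,0,0,0,16,0,-1],
    [0,0,0,0,19,0,-1],
    [0,0,0,0,21,0,-1],
    [0,0,0,0,22,0,-1],
    [0,0,0,0,22,0,-1],
  ],
)

```text
time_s: 16.48
tcp_pos: [0.5092, -0.3041, 0.2457]
ee_rot: [[1.0, -0.006, -0.003], [-0.006, -1.0, 0.001], [-0.003, -0.001, -1.0]]
wrist_force: [0.1, 0.8, 0.3]
gripper_width: 0.998
gripper_force: 0.0
```

Run:
```python
from h import *
s=sense();print(s["time_s"],s["tcp_pos"])
c=capture("top");p=c["pixels"][125:245,195:375]
print([ray(c,*uv,.11)[:2].round(3) for uv in((217.2,138.4),(209,219.3))])
q=capture("scene")["pixels"][130:300,180:400]
cv2.imwrite("pics/p4.png",np.hstack([cv2.resize(p,(400,267)),cv2.resize(q,(345,267))]))
```

```text
16.4833 [ 0.50919223 -0.30410873  0.24565682]
[array([0.613, 0.111]), array([0.445, 0.125])]
```

View pics/p4.png

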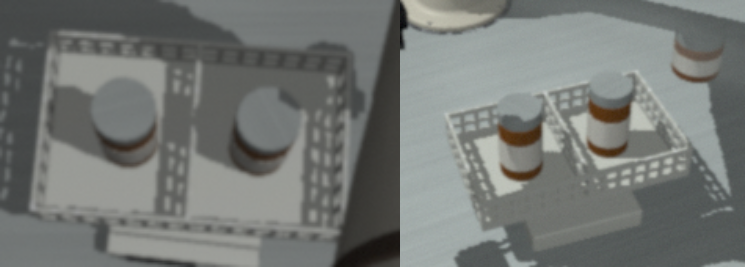

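Both jars stand upright, one per compartment. The basket is level and in its original place, and the arm is clear.

```bash
python3 -c "from station import finish_job; print(finish_job())"
```

```text
the job is handed in; nothing more can be done
None
```

I handed the job in at about 16.5 s of the 64 s. The last pictures show both tall jars upright, one near the middle of each compartment, with the basket level and not visibly moved; the hand-in returned no verdict.

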